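# Pack the teaspoon from behind the salt and pepper into the sliding-cover cutlery box

### The arm

A 6-joint arm with a two-finger parallel gripper is mounted at the origin on a cart in front of the work surface, level with it; the furniture and walls round the work are solid. World frame = base frame: x ahead of the robot, y to its left, z up, the work surface at z = 0. Lengths are in m, angles in rad, forces in N, time in s.
With the tool pointing down it reaches from about 0.35 to 0.975 m from the base axis. Payload 4.9 kg.
Tool frame: the origin (TCP) lies between the finger pads; the fingertips stand 25 mm ahead of it and the grasp point (between the pads) lies 6 mm ahead of it; z points along the fingers, y is the line along which they close (so a half turn about z gives the same grasp; the last joint's range is limited). The gripper opens to 85 mm and grips with 20 to 120 N. Pads are 22 mm wide; open, the fingers measure 114 mm over their backs; the gripper's body (76 mm by 85 mm) begins 54 mm behind the grasp point. The pads swing forward as they close: fully open they stand 13 mm farther back than shut.
Start: joints at [-1.27, 0.053, 1.613, -0, 1.476, -0.119], TCP at [0.255, -0.571, 0.256] pointing down, gripper open.
Joint ranges: [-3.01, 3.01], [-1.01, 2.22], [0.06, 2.58], [-1.02, 4.17], [0.09, 2.62], [-3.14, 3.14]. Speed limits (rad/s): [2.57, 2.57, 3.14, 3.14, 3.14, 3.14].

### API

Orientations are given as a unit quaternion [w, x, y, z].
In Python, from plant import manip gives the robot as it stands.
- The arm moves only by the shell command python3 -m inch 'ROWS'. ROWS is JSON, a list of rows, each a list of 3 entries, a list of its own where there are three numbers: the shift along the tool's x, y, z in m, then the turn, a rotation vector about the tool's x, y, z in rad, then the opening, from 0 (shut) to 1 (fully open). A call has 1 to 8 rows; each row shifts and turns the commanded pose from where the row before left it, along the tool's axes as they then stand; what a row does not reach is not made up. A row lasts 1/10 s, in which the tool goes at most 50 mm and 8.59 degrees, less where a joint would pass 70% of its speed; a pose out of reach is approached as far as the arm can. A call with a gripper value outside its range is refused whole. The fingers move at their own pace and stop on an object; the grip force is fixed at half the most. Time passes only in rows, so rows that do not move let the fingers close. It gives the time, the measured TCP pose, the force, the opening and the grip force at its end, in the units of the state.
- manip.state(): the state, without advancing time (a new reading comes with each control period).
- manip.grab_frame(name): name is "scene" or "top" or "wrist"; returns (picture, depth): 480x640x3 uint8, red, green, blue; 480x640 float32, m along the optical axis (not along the pixel's ray), 0 where there is no reading.
- manip.camera_params(name): a dict with "camera_matrix" (3x3 intrinsics, pixels), "k1" (the pictures are not rectified: a ray, as slopes to the right and down, at radius r is drawn at 1 + k1 r^2 times it, then the intrinsics apply), "rvec" (rotation vector, rad) and "tvec" (3), from world to camera coordinates, as OpenCV has them. Camera axes: x right, y down, z forward; pixel columns grow to the right and rows downward; lengths in m; the calibration is good to about 2 mm. A picture is of the moment at which its call begins: read the wrist's pose just before it. camera_params takes no time and is no camera call; for the wrist camera it gives the pose at the moment of the call.
- manip.job_done(): hands the job in; it is judged then, once.
Trained networks look in the newest picture that a camera, given by its name, has taken for a name from the list of things; names that differ only in an ending like _2 or _b are one class to them, and where a whole thing is asked for, a point or a joint stands for the part that bears it (a point fixed in the world has none). Each returns a list of dicts, best first, with "score" (0 to 1); they miss things now and then, are a little off and sometimes report something else, mostly with a low value. They report only what shows in the picture. A call takes as long as a camera call. They do not tell look-alikes from the thing itself.
- manip.look_for(camera, label): "point" ([x, y, z] in m, in world coordinates, good to about 4 mm: the middle of the surface that is visible of it).
The state is a dict: "time": time; "joint_pos": joint angles; "joint_vel": joint speeds; "joint_efforts": joint torques, N m; "tool_pos": TCP position; "tool_rot": TCP orientation; "contact_force": force on the tool from outside, world axes, zero at the start; "ft_torque": the same for the moment, N m; "gripper_width": opening from 0.0 (shut) to 1.0 (fully open); "grasp_force": force on a finger pad.
Only numpy, scipy, OpenCV 4.12 (cv2) and the standard library are available. Lean on these libraries where they do the work, as an engineer would, in place of code of your own. Each camera call takes 0.05 s, during which the arm holds its last target. There are 200 camera calls.

### The job

Pack the teaspoon for the lunch: it lies on the condiment board behind the pepper mill and the salt shaker, so first set both of these aside, upright on the bare worktop at least 10 cm from where they stood, and slide the cutlery box's cover fully open. Then lay the teaspoon flat in the box along its length, slide the cover fully shut, and put mill and shaker back upright, each in the same round seat of the board it came from; start putting them back only once the spoon lies in the box. Don't topple anything, and leave the sugar jar, the timer and the mug alone.

Things in the scene. Friction and masses are not known exactly. Their poses are not given: they have to be found in the camera images.
- mill_mid (a point): Dark brown wooden pepper mill, turned, round, 130 mm high, foot 58 mm in diameter; its round head, 50 mm in diameter from 94 to 119 mm above the foot, is where to take hold of it, with a small steel knob on top; about 0.13 to 0.25 kg, loose. At the start it stands in one of the two seats of the board (either one). This point: on its axis, 65 mm above its foot (half-way up); z is its upward axis.
- shaker_mid (a point): Salt shaker of clear glass with a grey rounded cap, round, 90 mm high, 44 mm in diameter over the lower 74 mm; about 0.07 to 0.14 kg, loose. At the start it stands in the other seat of the board. This point: on its axis, 45 mm above its foot (half-way up); z is its upward axis.
- spoon_mid (a point): Steel teaspoon, 138 mm long, up to 28 mm wide, 12 mm high overall, 30 g, loose; it lies flat on the board's rear strip behind mill and shaker, roughly parallel to the board's long side, its middle about 54 mm from the line of the seats' centres. This point: the middle of its length and width, 6 mm above what it lies on; x runs along the spoon, z up.
- board: Fixed mid-brown wooden condiment board, 130 mm (its x) by 176 mm (its y), 12 mm thick, its top 12 mm above the worktop. Two round seats, 74 mm in diameter and 5 mm deep (their floor 7 mm above the worktop), are centred at x = -22 mm, y = +41 mm and y = -41 mm; behind them (towards its +x, away from the robot) is a plain strip. Origin: centre of its underside; z up.
- box_in (a point): Fixed white lunch cutlery box, outside 98 mm (its x) by 176 mm (its y) by 42 mm high, inside 82 mm by 164 mm, with a cork floor 6 mm above the worktop; a wooden cover slides in grooves over it, its underside 34 mm and its top 39 mm above the worktop. This point: the centre of the inner floor; x across the box, y along it, z up. The cover opens towards -y and then sticks out past the box's end.
- cover_grip (a point): Dark wooden finger bar on the cover: 44 mm long (across the box), 12 mm thick (along the box), it stands 19 mm proud of the cover, from 39 to 58 mm above the worktop. This point: the middle of the bar, 50 mm above the worktop; its axes are those of the box and it travels along the box's -y as the cover opens. It lies 50 mm towards +y from the box's centre when the cover is shut.
- cover (a joint): How far the cover is slid open, in m: 0 = fully shut, 0.17 = fully open (stop); it starts between 0 and 0.02, runs stiffly (1 to 2 N) and stays where it is left. Open to 0.15 or more, the box's inside is free for the spoon.
- sugar: Bystander: glass sugar jar with a grey lid, 64 mm in diameter, 110 mm high, loose, at the left by the wall. Origin: centre of its foot.
- timer: Bystander: round kitchen timer, white over red, 62 mm in diameter, 48 mm high, loose, at the left, nearer the robot than the sugar jar. Origin: centre of its foot.
- mug: Bystander: white mug with a red-brown inside, 83 mm wide, 113 mm with its handle, 93 mm high, loose, left of the sink. Origin: centre of its footprint including the handle.
Mind the look-alikes: they are no part of the job. Leave any blue look-alike of the part that bears shaker_mid alone.

How it is judged:
On the way, in this order (a step that is already met when the one before it is completed fails the run):
1. mill and shaker both stand upright on the bare worktop, let go, about 10 cm or more (at least 9) from where they stood, and the cover is slid open (0.145 m or more) (distance of each of mill_mid, shaker_mid from where it was at the start of the episode above 0.09 m and height (world z) of mill_mid between 0.059 and 0.071 m and angle between each of mill_mid, shaker_mid's own z axis and vertical below 0.15 rad and height (world z) of shaker_mid between 0.039 and 0.051 m and contact force between each of mill, shaker and the fingers below 0.1 N and value of joint cover above 0.145 m), for 0.2 s.
2. the teaspoon lies flat along the box, on its floor, with mill and shaker still aside (x of spoon_mid in the frame of box_in between -0.034 and 0.034 m and y of spoon_mid in the frame of box_in between -0.03 and 0.03 m and z of spoon_mid in the frame of box_in between -0.003 and 0.022 m and angle between the x axis of spoon_mid and the y axis of box_in, either way round below 0.4 rad and distance of each of mill_mid, shaker_mid from where it was at the start of the episode above 0.09 m and height (world z) of mill_mid between 0.059 and 0.071 m and angle between each of mill_mid, shaker_mid's own z axis and vertical below 0.15 rad and height (world z) of shaker_mid between 0.039 and 0.051 m and linear speed of spoon below 0.03 m/s), for 0.2 s.
At the end, for the whole second after the job is handed in: Spoon in the box, flat (middle within 34 mm across, 30 mm along, under 22 mm above its floor, within 0.4 rad of lengthwise); cover shut within 6 mm; mill and shaker upright (0.15 rad), down in the seats they came from, within 24 mm of their start; all let go and at rest (distance of each of mill_mid, shaker_mid from where it was at the start of the episode below 0.024 m and angle between each of mill_mid, shaker_mid's own z axis and vertical below 0.15 rad and z of mill_mid in the frame of board below 0.0755 m and linear speed of each of mill, shaker, spoon below 0.02 m/s and z of shaker_mid in the frame of board below 0.0555 m and x of spoon_mid in the frame of box_in between -0.034 and 0.034 m and y of spoon_mid in the frame of box_in between -0.03 and 0.03 m and z of spoon_mid in the frame of box_in between -0.003 and 0.022 m and angle between the x axis of spoon_mid and the y axis of box_in, either way round below 0.4 rad and value of joint cover below 0.006 m); the robot touches nothing.
It fails at once if the pepper mill or the salt shaker is toppled (tilted more than 0.6 rad) (angle between any of mill_mid, shaker_mid's own z axis and vertical above 0.6 rad).
It fails at once if the sugar jar, the timer or the mug is shifted by more than 20 mm or toppled (distance of any of sugar, timer, mug from where it was at the start of the episode above 0.02 m or angle between any of sugar, timer, mug's own z axis and vertical above 0.5 rad).
It also fails if it takes over 136 s, if anything falls off the work surface, if the arm or the gripper's body presses on something with over 40 N, if the wrist force passes 120 N, or if a joint passes its speed limit or range.

## Working session

There is one attempt and no reset: what is moved stays moved. The work goes in short steps, Python scripts to look and compute and a shell command to move; the robot and the scene stay as the last step left them, time stands still between calls to the robot, and variables do not carry over. Pictures are saved under pics/ and viewed, at most 14 in all, crops included, and the job is handed in when it is done.

```bash
ls; mkdir -p pics; cat > h.py <<'E'
import numpy as np, cv2
from scipy.spatial.transform import Rotation as R
from plant import manip
def save(c,n):
    p,d=manip.grab_frame(c); cv2.imwrite(f'pics/{n}.png',p[:,:,::-1]); np.save(f'pics/{n}.npy',d); return p,d
def cloud(c,d,par=None):
    q=par or manip.camera_params(c); K=np.array(q['camera_matrix']); k=q['k1']
    v,u=np.mgrid[:480,:640].astype(float)
    # invert radial: rd = r(1+k r^2)
    xd=(u-K[0,2])/K[0,0]; yd=(v-K[1,2])/K[1,1]; x,y=xd.copy(),yd.copy()
    for _ in range(20):
        f=1+k*(x*x+y*y); x,y=xd/f,yd/f
    Pc=np.stack([x*d,y*d,d],-1); Rm=cv2.Rodrigues(np.array(q['rvec'],float))[0]
    P=(Pc-np.array(q['tvec']).ravel())@Rm; P[d<=0]=np.nan; return P
def tool():
    s=manip.state(); return np.array(s['tool_pos']),R.from_quat(np.roll(s['tool_rot'],-1))
def rel(target): # world xyz -> shift in tool axes
    p,r=tool(); return np.round(r.inv().apply(np.array(target)-p),4)
E
python3 - <<'E'
from h import *
for c in ['scene','top']:
    save(c,c+'0')
    for l in ['mill_mid','shaker_mid','spoon_mid','board','box_in','cover_grip','sugar','timer','mug']:
        print(c,l,[(np.round(o['point'],3).tolist(),round(o['score'],2)) for o in manip.look_for(c,l)][:3])
s=manip.state(); print(s); print(R.from_quat(np.roll(s['tool_rot'],-1)).as_matrix().round(3))
E
```

```text
pics
scene mill_mid [([0.452, 0.11, 0.07], 0.75)]
scene shaker_mid [([0.462, 0.031, 0.055], 0.86), ([0.447, -0.086, 0.041], 0.83)]
scene spoon_mid [([0.531, 0.064, 0.013], 0.66)]
scene board [([0.465, 0.051, 0.011], 0.64)]
scene box_in [([0.389, -0.27, 0.04], 0.68)]
scene cover_grip [([0.412, -0.271, 0.039], 0.71)]
scene sugar [([0.561, 0.397, 0.072], 0.83)]
scene timer []
scene mug [([0.552, -0.097, 0.06], 0.68)]
top mill_mid [([0.46, 0.124, 0.126], 0.9)]
top shaker_mid [([0.457, -0.071, 0.082], 0.79), ([0.471, 0.043, 0.088], 0.57)]
top spoon_mid [([0.524, 0.126, 0.019], 0.79)]
top board [([0.5, 0.076, 0.013], 0.66)]
top box_in [([0.412, -0.249, 0.036], 0.59)]
top cover_grip [([0.415, -0.263, 0.042], 0.68)]
top sugar [([0.576, 0.413, 0.11], 0.82), ([0.41, -0.262, 0.04], 0.42)]
top timer [([0.416, 0.412, 0.043], 0.67)]
top mug [([0.58, -0.086, 0.02], 0.74), ([0.571, 0.41, 0.109], 0.62), ([0.413, -0.257, 0.045], 0.27)]
{'time': 1.0, 'joint_pos': array([-1.27000740e+00,  5.26711627e-02,  1.61288841e+00,  3.74574391e-05,
        1.47599172e+00, -1.18972051e-01]), 'joint_vel': array([ 0.00045549, -0.00149381,  0.00106436,  0.00060673,  0.0013916 ,
       -0.00089883]), 'joint_efforts': array([ 3.18342543e-03, -3.93692815e+01, -3.70467961e+01,  1.41941105e-04,
        5.64060228e-04,  1.69914323e-07]), 'tool_pos': array([ 0.25473558, -0.57071951,  0.2563284 ]), 'tool_rot': array([1.89006697e-05, 9.78056190e-01, 2.08341277e-01, 2.04449417e-05]), 'contact_force': array([-0.01339132, -0.26712553, -0.41004204]), 'ft_torque': array([0.02494744, 0.02454036, 0.03554358]), 'grasp_force': 0.0, 'gripper_width': 1.0030879529546612}
[[ 0.913  0.408  0.   ]
 [ 0.408 -0.913 -0.   ]
 [ 0.     0.    -1.   ]]
```

View pics/top0.png

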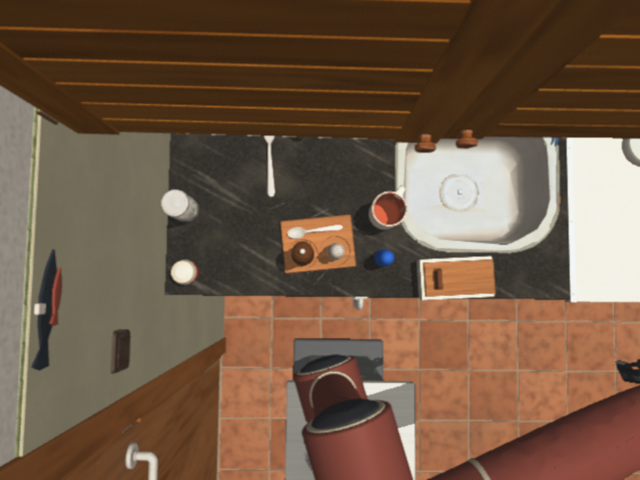

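View pics/scene0.png

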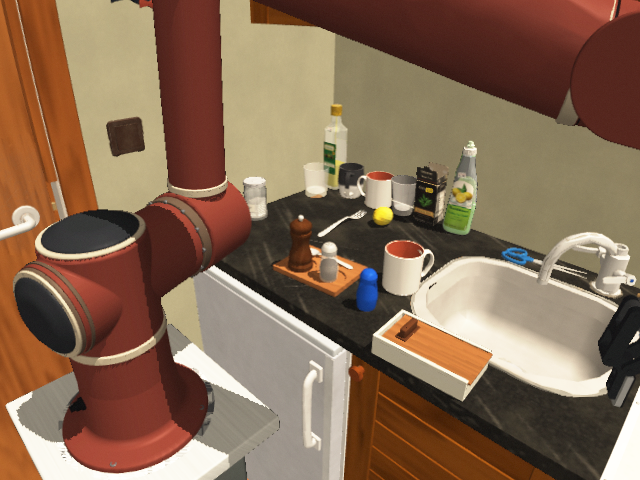

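The top view shows the board (px 282-355, 217-272) with the mill in its left seat (303,253) and the shaker in its right seat (337,251). The spoon lies at (315,230), with its bowl to the left. The blue look-alike is at (385,258) and the mug at (388,210). The box is at (457,278) with its bar at the left end (438,279), so it opens towards world -y. The worktop left of the board (cols 205-275) is free.

```bash
python3 - <<'E'
from h import *
d=np.load('pics/top0.npy'); p=cv2.imread('pics/top0.png')[:,:,::-1].astype(int); P=cloud('top',d)
X,Y,Z=P[...,0],P[...,1],P[...,2]
def rect(m,n):
    m=m&np.isfinite(Z); pts=P[m][:,:2].astype(np.float32); r=cv2.minAreaRect(pts); print(n,m.sum(),'rect',np.round(r[0],4),np.round(r[1],4),round(r[2],2),'med z',np.round(np.median(Z[m]),4),'mean',pts.mean(0).round(4))
hsv=cv2.cvtColor(p.astype(np.uint8),cv2.COLOR_RGB2HSV)
rb=(X>.36)&(X<.6)&(Y>-.03)&(Y<.2)
rect(rb&(Z>.007)&(Z<.02)&(hsv[...,1]>60),'board')
rect(rb&(Z>.115)&(Y>.08),'mill head'); rect(rb&(Z>.08)&(Y<.08),'shaker cap')
sp=rb&(hsv[...,1]<60)&(hsv[...,2]>110)&(Z<.04)&(X>.50); rect(sp,'spoon')
bx=(X>.3)&(X<.52)&(Y<-.14)&(Y>-.4)
rect(bx&(Z>.03)&(Z<.048),'box'); rect(bx&(Z>.052),'bar')
rect(bx&(hsv[...,1]>80)&(Z>.03)&(Z<.048),'cover')
m=(Z>.02)&(X>.35)
for n,(a,b,c,e) in dict(sugar=(.5,.65,.35,.48),timer=(.36,.48,.36,.48),mug=(.5,.68,-.18,-.02),blue=(.4,.5,-.12,-.03)).items(): rect(m&(X>a)&(X<b)&(Y>c)&(Y<e),n)
print(P[100,320],P[131,300],P[150,250],P[290,300],P[280,225],P[150,180])
print(Z[sp].min(),Z[sp].max())
E
```

```text
board 2306 rect [0.4941 0.0875] [0.1334 0.1777] 7.42 med z 0.0118 mean [0.498  0.0849]
mill head 341 rect [0.4658 0.1233] [0.044  0.0484] 0.69 med z 0.1223 mean [0.4659 0.123 ]
shaker cap 163 rect [0.4712 0.0426] [0.0312 0.0333] 0.43 med z 0.0925 mean [0.4711 0.0425]
spoon 283 rect [0.5268 0.0939] [0.0254 0.1367] 8.32 med z 0.0177 mean [0.5243 0.1056]
box 2797 rect [ 0.412  -0.2551] [0.0981 0.1821] 3.63 med z 0.0395 mean [ 0.4119 -0.2573]
bar 93 rect [ 0.4088 -0.2073] [0.0413 0.0129] 2.02 med z 0.0574 mean [ 0.4086 -0.2067]
cover 2217 rect [ 0.4118 -0.261 ] [0.0833 0.1701] 3.47 med z 0.0392 mean [ 0.4117 -0.2628]
sugar 22272 rect [0.5667 0.4258] [0.1292 0.1496] 80.33 med z 0.5869 mean [0.5908 0.4409]
timer 12080 rect [0.42   0.4332] [0.12   0.0936] 0.01 med z 0.4939 mean [0.4198 0.4684]
mug 21326 rect [ 0.5837 -0.1044] [0.0993 0.1599] 5.83 med z 0.8017 mean [ 0.6206 -0.0954]
blue 263 rect [ 0.4587 -0.0733] [0.0409 0.0383] 46.32 med z 0.0803 mean [ 0.4578 -0.0712]
[0.62407976 0.08510824 0.67670335] [0.62466956 0.11490182 0.53888055] [0.73106558 0.26338108 0.00167995] [ 0.37549528  0.12923418 -0.00059727] [ 0.39796446  0.31848849 -0.00100687] [0.72787513 0.44203376 0.00316522]
0.006992609076702324 0.028264247953972907
```

```bash
python3 -m inch '[[[0,0,0],[0,0,-0.15],1],[[0,0,0],[0,0,-0.15],1],[[0,0,0],[0,0,-0.15],1],[[0,0,0],[0,0,-0.15],1],[[0,0,0],[0,0,-0.15],1],[[0,0,0],[0,0,-0.15],1],[[0,0,0],[0,0,-0.15],1],[[0,0,0],[0,0,-0.15],1]]' && python3 -m inch '[[[0,0,0],[0,0,-0.013],1],[[0,0,0],[0,0,0],1]]'; python3 - <<'E'
from h import *
p,r=tool(); print(p,r.as_matrix().round(3),manip.state()['joint_pos'],rel([.409,-.207,.15]))
E
```

```text
time: 1.8
tool_pos: [0.2547, -0.5707, 0.2563]
tool_rot: [-0.0, 0.687, 0.726, 0.0]
contact_force: [0.4, -0.2, -0.5]
gripper_width: 0.999
grasp_force: 0.0
time: 2.0
tool_pos: [0.2548, -0.5707, 0.2563]
tool_rot: [0.0, 0.686, 0.728, 0.0]
contact_force: [0.8, -0.1, -0.1]
gripper_width: 0.998
grasp_force: 0.0
[ 0.25475116 -0.57072177  0.25630385] [[-0.059  0.998  0.   ]
 [ 0.998  0.059 -0.   ]
 [-0.     0.    -1.   ]] [-1.26997543e+00  5.27182045e-02  1.61288065e+00  1.52262200e-05
  1.47597162e+00 -1.32933529e+00] [0.3539 0.1756 0.1063]
```

```bash
python3 -m inch '[[[0.04,0.02,0.012],[0,0,0],1],[[0.04,0.02,0.012],[0,0,0],1],[[0.04,0.02,0.012],[0,0,0],1],[[0.04,0.02,0.012],[0,0,0],1],[[0.04,0.02,0.012],[0,0,0],1],[[0.04,0.02,0.012],[0,0,0],1],[[0.04,0.02,0.012],[0,0,0],1],[[0.04,0.02,0.012],[0,0,0],1]]' | head -2 && python3 -m inch '[[[0.034,0.0156,0.0103],[0,0,0],1],[[0,0,0],[0,0,0],1],[[0,0,0],[0,0,0],1]]'; python3 - <<'E'
from h import *
par=manip.camera_params('wrist'); p,d=save('wrist','w1'); P=cloud('wrist',d,par)
Z=P[...,2]; m=(Z>.052)&(Z<.064)&(P[...,1]<-.15)&(P[...,1]>-.3)&(P[...,0]>.36)&(P[...,0]<.46)
r=cv2.minAreaRect(P[m][:,:2].astype(np.float32)); print(m.sum(),r, np.median(Z[m])); print(rel([r[0][0],r[0][1],.067]))
E
```

```text
time: 2.8
tool_pos: [0.3951, -0.2398, 0.1602]
time: 3.1
tool_pos: [0.4082, -0.2059, 0.1499]
tool_rot: [0.0, 0.685, 0.729, -0.0]
contact_force: [0.7, -0.6, -1.1]
gripper_width: 0.998
grasp_force: 0.0
1319 ((0.4079012870788574, -0.2081317901611328), (0.04345519840717316, 0.012814302928745747), 4.050037384033203) 0.057403397940194376
[-0.0012 -0.0005  0.0834]
```

View pics/w1.png

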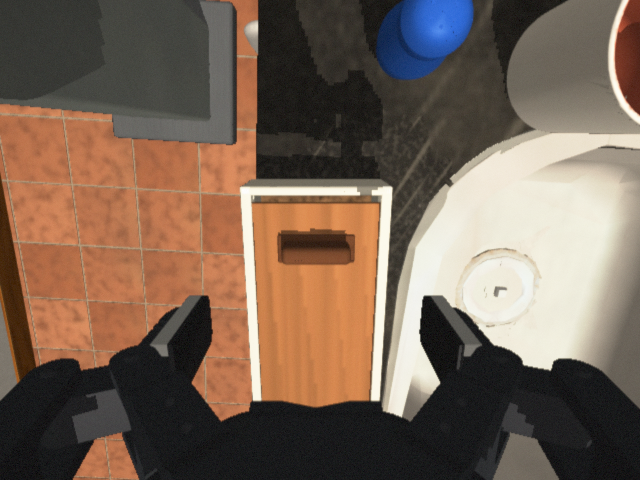

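The wrist view shows the bar at (316,247), centred in x between the fingers, with the cover nearly shut. Next I descend, grip the bar's length and pull it open.

```bash
python3 -m inch '[[[-0.001,0,0.03],[0,0,0],1],[[0,0,0.03],[0,0,0],1],[[0,0,0.023],[0,0,0],1],[[0,0,0],[0,0,0],0.4],[[0,0,0],[0,0,0],0.4],[[0,0,0],[0,0,0],0.4],[[0,0,0],[0,0,0],0.4],[[0,0,0],[0,0,0],0.4]]' && python3 -m inch '[[[0,0,0],[0,0,0],0.4],[[0,0,0],[0,0,0],0.4],[[0,0,0],[0,0,0],0.4],[[-0.01,0,0],[0,0,0],0.4],[[-0.01,0,0],[0,0,0],0.4],[[0,0,0],[0,0,0],0.4]]'
```

```text
time: 3.95
tool_pos: [0.4087, -0.209, 0.0695]
tool_rot: [0.001, 0.685, 0.729, -0.001]
contact_force: [-3.8, -0.4, 5.8]
gripper_width: 0.49
grasp_force: 60.9
time: 4.55
tool_pos: [0.4099, -0.2296, 0.0695]
tool_rot: [0.002, 0.685, 0.728, -0.001]
contact_force: [-5.6, -0.9, 7.2]
gripper_width: 0.496
grasp_force: 61.7
```

```bash
python3 -m inch '[[[-0.02,0,-0.002],[0,0,0],0.4],[[-0.02,0,0],[0,0,0],0.4],[[-0.02,0,0],[0,0,0],0.4],[[-0.02,0,0],[0,0,0],0.4],[[-0.02,0,0],[0,0,0],0.4],[[-0.02,0,0],[0,0,0],0.4],[[-0.015,0,0],[0,0,0],0.4],[[0,0,0],[0,0,0],0.4]]' && python3 -m inch '[[[-0.004,0,0],[0,0,0],0.4],[[-0.004,0,0],[0,0,0],0.4],[[0,0,0],[0,0,0],0.4]]'
```

```text
time: 5.35
tool_pos: [0.4182, -0.3647, 0.0697]
tool_rot: [0.001, 0.685, 0.728, -0.0]
contact_force: [1.9, -0.5, -1.4]
gripper_width: 0.493
grasp_force: 64.0
time: 5.65
tool_pos: [0.4186, -0.3706, 0.0696]
tool_rot: [0.001, 0.685, 0.729, -0.0]
contact_force: [1.1, -0.2, 1.7]
gripper_width: 0.491
grasp_force: 64.2
```

```bash
python3 -m inch '[[[-0.004,0,0],[0,0,0],0.4],[[0,0,0],[0,0,0],0.4],[[0,0,0],[0,0,0],1],[[0,0,0],[0,0,0],1],[[0,0,0],[0,0,0],1],[[0,0,0],[0,0,0],1],[[0,0,-0.02],[0,0,0],1],[[0,0,-0.045],[0,0,0],1]]' && python3 -m inch '[[[0,0,-0.045],[0,0,0],1],[[0,0,-0.045],[0,0,0],1],[[0.044,0.007,-0.02],[0,0,0],1],[[0.044,0.007,0],[0,0,0],1],[[0.044,0.007,0],[0,0,0],1],[[0.044,0.007,0],[0,0,0],1],[[0.044,0.007,0],[0,0,0],1],[[0.044,0.007,0],[0,0,0],1]]' && python3 -m inch '[[[0.044,0.007,0],[0,0,0],1],[[0.044,0.007,0],[0,0,0],1],[[0.044,0.007,0],[0,0,0],1],[[0.044,0.007,0],[0,0,0],1],[[0.03,0.006,0],[0,0,0],1],[[0,0,0],[0,0,0],1],[[0,0,0],[0,0,0],1]]'; python3 - <<'E'
from h import *
par=manip.camera_params('wrist'); p,d=save('wrist','w2'); P=cloud('wrist',d,par); X,Y,Z=P[...,0],P[...,1],P[...,2]
m=(X>.40)&(X<.54)&(Y>-.02)&(Y<.2)&np.isfinite(Z)
for n,k in dict(head=(Z>.108)&(Z<.126),cap=(Z>.083)&(Z<.1)&(Y<.075),knob=Z>.13).items():
    q=P[m&k][:,:2].astype(np.float32); print(n,len(q),cv2.minAreaRect(q) if len(q)>3 else '',cv2.minEnclosingCircle(q) if len(q)>3 else '')
print(tool()[0])
E
```

```text
time: 6.45
tool_pos: [0.4161, -0.3716, 0.1298]
tool_rot: [-0.005, 0.685, 0.729, 0.0]
contact_force: [0.4, -0.4, 1.1]
gripper_width: 0.998
grasp_force: 0.0
time: 7.25
tool_pos: [0.4438, -0.1064, 0.2441]
tool_rot: [0.0, 0.685, 0.729, 0.0]
contact_force: [0.1, 0.5, 0.1]
gripper_width: 0.999
grasp_force: 0.0
time: 7.95
tool_pos: [0.465, 0.1, 0.2439]
tool_rot: [0.0, 0.684, 0.729, -0.0]
contact_force: [0.1, -0.8, 0.7]
gripper_width: 1.003
grasp_force: 0.0
head 3469 ((0.46547532081604004, 0.12328357249498367), (0.049411430954933167, 0.048541199415922165), 4.293754577636719) ((0.4657880663871765, 0.1225900799036026), 0.025161338970065117)
cap 1171 ((0.47051236033439636, 0.043447479605674744), (0.030571481212973595, 0.03369016572833061), 88.607666015625) ((0.47038665413856506, 0.042018529027700424), 0.01721959002315998)
knob 63461 ((0.46896469593048096, 0.10782373696565628), (0.14026521146297455, 0.0409390889108181), 3.9442780017852783) ((0.4693474769592285, 0.10227205604314804), 0.07083498686552048)
[0.46505886 0.09936376 0.24386837]
```

View pics/w2.png

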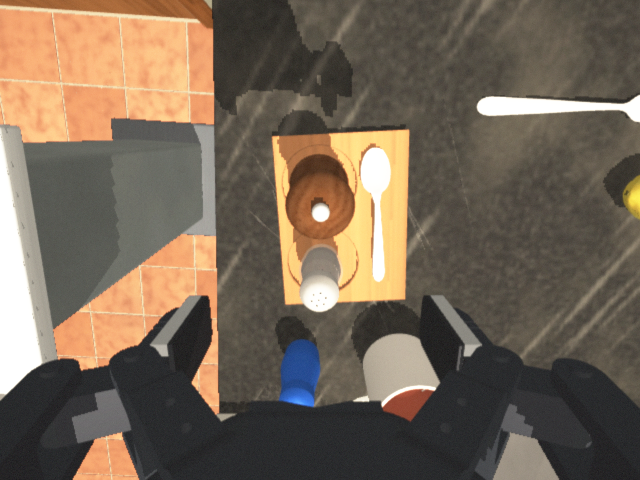

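```bash
python3 -m inch '[[[0.0235,0.002,0],[0,0,0],1],[[0,0,0.04],[0,0,0],1],[[0,0,0.04],[0,0,0],1],[[0,0,0.03],[0,0,0],1],[[0,0,0.015],[0,0,0],1],[[0,0,0],[0,0,0],1],[[0,0,0],[0,0,0],0.4],[[0,0,0],[0,0,0],0.4]]' && python3 -m inch '[[[0,0,0],[0,0,0],0.4],[[0,0,0],[0,0,0],0.4],[[0,0,0],[0,0,0],0.4],[[0,0,0],[0,0,0],0.4],[[0,0,0],[0,0,0],0.4],[[0,0,0],[0,0,0],0.4]]'
python3 - <<'E'
from h import *
p=cv2.imread('pics/w2.png'); d=np.load('pics/w2.npy')
hsv=cv2.cvtColor(p,cv2.COLOR_BGR2HSV); m=np.zeros((480,640),bool); m[140:290,358:398]=1; m&=(hsv[...,1]<60)&(hsv[...,2]>150)
# wrist calibration at picture pose: reuse from current offset (pure translation)
par=dict(manip.camera_params('wrist')); Rm=cv2.Rodrigues(np.array(par['rvec'],float))[0]
dp=np.array([.46506,.09936,.24387])-tool()[0]
par['tvec']=np.array(par['tvec']).ravel()-Rm@dp
P=cloud('wrist',d,par); q=P[m]; q=q[np.isfinite(q[:,2])]; print(len(q),cv2.minAreaRect(q[:,:2].astype(np.float32)))
for f in [(q[:,1]>q[:,1].max()-.04),(q[:,1]<q[:,1].min()+.04)]: print(q[f].mean(0),np.percentile(q[f][:,2],[5,95]))
print(q[:,1].min(),q[:,1].max())
E
```

```text
time: 8.8
tool_pos: [0.4674, 0.1231, 0.1214]
tool_rot: [0.001, 0.685, 0.729, 0.002]
contact_force: [-0.3, -0.7, 0.6]
gripper_width: 0.693
grasp_force: 0.0
time: 9.4
tool_pos: [0.4674, 0.1233, 0.1218]
tool_rot: [0.002, 0.685, 0.729, 0.001]
contact_force: [-1.2, -1.3, 5.7]
gripper_width: 0.532
grasp_force: 61.6
1880 ((0.5260446071624756, 0.09287576377391815), (0.02935825102031231, 0.1389804482460022), 6.338156700134277)
[0.52016946 0.14106271 0.01641563] [0.01303617 0.01962696]
[0.53360012 0.04543922 0.01699157] [0.01389641 0.01980598]
0.02415743115746086 0.1618796275006931
```

```bash
python3 -m inch '[[[0,0,-0.01],[0,0,0],0.4],[[0,0,-0.02],[0,0,0],0.4],[[0,0,-0.02],[0,0,0],0.4],[[0,0,-0.02],[0,0,0],0.4],[[0,0,0],[0,0,0],0.4],[[0,0,0],[0,0,0],0.4]]'; python3 - <<'E'
from h import *
par=manip.camera_params('wrist'); p,d=save('wrist','w3')
E
```

```text
time: 10.0
tool_pos: [0.4657, 0.1232, 0.1892]
tool_rot: [0.0, 0.685, 0.729, 0.0]
contact_force: [0.3, -0.4, -3.1]
gripper_width: 0.527
grasp_force: 62.6
```

View pics/w3.png

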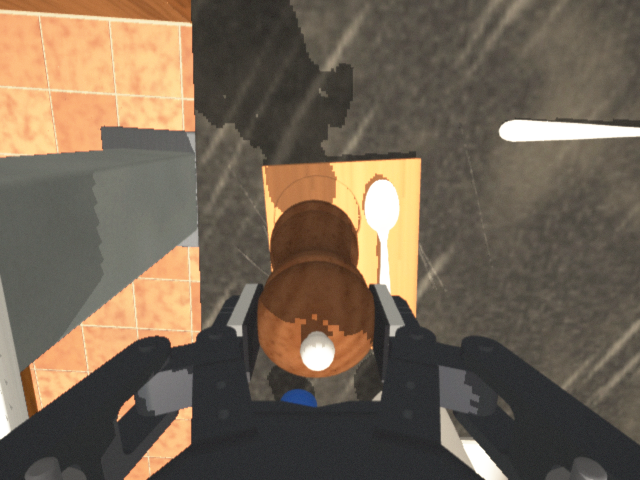

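The mill hangs upright in the grip, with its head at (316,310) between the pads. I'll carry it left to the bare worktop.

```bash
python3 -m inch '[[[0.031,0.004,0],[0,0,0],0.4],[[0.031,0.004,0],[0,0,0],0.4],[[0.031,0.004,0],[0,0,0],0.4],[[0.031,0.004,0],[0,0,0],0.4],[[0.031,0.004,0],[0,0,0],0.4],[[0.031,0.005,0],[0,0,0],0.4],[[0,0,0],[0,0,0],0.4],[[0,0,0.02],[0,0,0],0.4]]' && python3 -m inch '[[[0,0,0.02],[0,0,0],0.4],[[0,0,0.02],[0,0,0],0.4],[[0,0,0.008],[0,0,0],0.4],[[0,0,0.004],[0,0,0],0.4],[[0,0,0],[0,0,0],0.4],[[0,0,0],[0,0,0],0.4]]'
```

```text
time: 10.85
tool_pos: [0.4801, 0.3115, 0.1702]
tool_rot: [0.001, 0.684, 0.729, 0.001]
contact_force: [0.3, -0.3, -1.9]
gripper_width: 0.53
grasp_force: 62.7
time: 11.45
tool_pos: [0.4798, 0.3105, 0.118]
tool_rot: [0.0, 0.685, 0.729, 0.001]
contact_force: [0.2, 0.1, -1.6]
gripper_width: 0.529
grasp_force: 62.7
```

```bash
python3 -m inch '[[[0,0,0.001],[0,0,0],0.4],[[0,0,0.001],[0,0,0],0.4],[[0,0,0],[0,0,0],0.4]]' && python3 -m inch '[[[0,0,0.001],[0,0,0],0.4],[[0,0,0.001],[0,0,0],0.4],[[0,0,0],[0,0,0],0.4]]' | grep -E "pos|contact"
```

```text
time: 11.75
tool_pos: [0.4793, 0.3104, 0.1153]
tool_rot: [0.0, 0.685, 0.729, 0.0]
contact_force: [0.4, -0.1, -2.7]
gripper_width: 0.528
grasp_force: 62.7
tool_pos: [0.4796, 0.3107, 0.1149]
contact_force: [-3.3, -2.3, 6.7]
```

```bash
python3 -m inch '[[[0,0,-0.001],[0,0,0],0.5],[[0,0,0],[0,0,0],0.6],[[0,0,0],[0,0,0],0.8],[[0,0,0],[0,0,0],1],[[0,0,0],[0,0,0],1],[[0,0,0],[0,0,0],1],[[0,0,-0.02],[0,0,0],1],[[0,0,-0.03],[0,0,0],1]]' && python3 -m inch '[[[0,0,-0.04],[0,0,0],1],[[-0.038,-0.0036,0],[0,0,0],1],[[-0.038,-0.0036,0],[0,0,0],1],[[-0.038,-0.0036,0],[0,0,0],1],[[-0.038,-0.0036,0],[0,0,0],1],[[-0.038,-0.0036,0],[0,0,0],1],[[-0.038,-0.0036,0],[0,0,0],1],[[-0.038,-0.0036,0],[0,0,0],1]]' && python3 -m inch '[[[0,0,0],[0,0,0],1],[[0,0,0],[0,0,0],1]]'; python3 - <<'E'
from h import *
print(rel([.4703,.043,.061])); save('scene','s2')
E
```

```text
time: 12.85
tool_pos: [0.4776, 0.3096, 0.1619]
tool_rot: [-0.001, 0.685, 0.729, -0.003]
contact_force: [-0.2, 0.0, -0.2]
gripper_width: 1.001
grasp_force: 0.0
time: 13.65
tool_pos: [0.4702, 0.0419, 0.2041]
tool_rot: [0.0, 0.685, 0.729, 0.0]
contact_force: [1.6, 0.3, 0.0]
gripper_width: 1.0
grasp_force: 0.0
time: 13.85
tool_pos: [0.4705, 0.0428, 0.2041]
tool_rot: [-0.0, 0.686, 0.728, 0.0]
contact_force: [0.4, 0.3, 0.5]
gripper_width: 1.004
grasp_force: 0.0
[ 1.000e-04 -2.000e-04  1.431e-01]
```

View pics/s2.png

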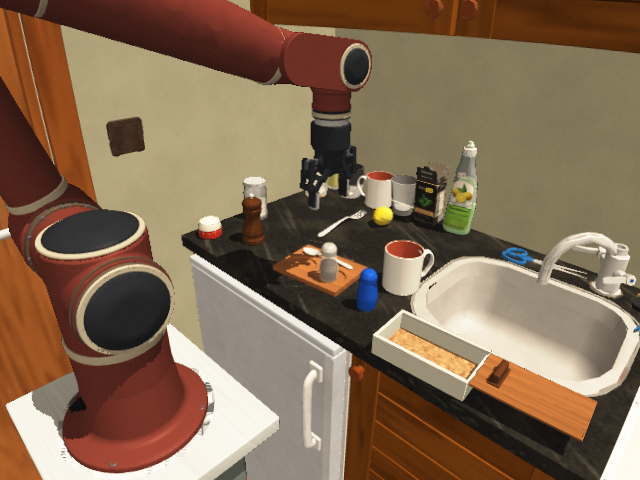

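The mill stands upright at (253,222) on the worktop, the cover is fully open with the bar at (498,373), and the shaker is at (328,262). I'll grasp the shaker next.

```bash
python3 -m inch '[[[0,0,0.04],[0,0,0],1],[[0,0,0.04],[0,0,0],1],[[0,0,0.035],[0,0,0],1],[[0,0,0.02],[0,0,0],1],[[0,0,0.008],[0,0,0],1],[[0,0,0],[0,0,0],0.4],[[0,0,0],[0,0,0],0.4],[[0,0,0],[0,0,0],0.4]]' && python3 -m inch '[[[0,0,0],[0,0,0],0.4],[[0,0,0],[0,0,0],0.4],[[0,0,0],[0,0,0],0.4],[[0,0,0],[0,0,0],0.4],[[0,0,0],[0,0,0],0.4]]' &&  python3 -m inch '[[[0,0,-0.01],[0,0,0],0.4],[[0,0,-0.02],[0,0,0],0.4],[[0,0,-0.02],[0,0,0],0.4],[[0,0,-0.02],[0,0,0],0.4],[[0,0,0],[0,0,0],0.4],[[0,0,0],[0,0,0],0.4]]'
```

```text
time: 14.7
tool_pos: [0.472, 0.0435, 0.0628]
tool_rot: [0.001, 0.685, 0.729, 0.001]
contact_force: [1.3, 0.5, 0.3]
gripper_width: 0.516
grasp_force: 1.2
time: 15.2
tool_pos: [0.4723, 0.0434, 0.0634]
tool_rot: [0.001, 0.685, 0.729, 0.002]
contact_force: [-0.7, 0.9, 5.9]
gripper_width: 0.446
grasp_force: 59.3
time: 15.8
tool_pos: [0.4707, 0.0433, 0.1314]
tool_rot: [0.0, 0.685, 0.729, 0.0]
contact_force: [0.1, 0.6, -0.9]
gripper_width: 0.443
grasp_force: 59.7
```

```bash
python3 -m inch '[[[0.034,0.004,0],[0,0,0],0.4],[[0.034,0.004,0],[0,0,0],0.4],[[0.034,0.004,0],[0,0,0],0.4],[[0.034,0.004,0],[0,0,0],0.4],[[0.034,0.004,0],[0,0,0],0.4],[[0,0,0],[0,0,0],0.4],[[0,0,0.03],[0,0,0],0.4],[[0,0,0.025],[0,0,0],0.4]]' && python3 -m inch '[[[0,0,0.012],[0,0,0],0.4],[[0,0,0.003],[0,0,0],0.4],[[0,0,0.002],[0,0,0],0.4],[[0,0,0],[0,0,0],0.4],[[0,0,0],[0,0,0],0.4]]' && python3 -m inch '[[[0,0,0.001],[0,0,0],0.4],[[0,0,0.001],[0,0,0],0.4],[[0,0,0],[0,0,0],0.4]]' | grep -E "pos|contact"
```

```text
time: 16.6
tool_pos: [0.4793, 0.2139, 0.0743]
tool_rot: [-0.0, 0.685, 0.729, -0.001]
contact_force: [-0.1, 0.5, -1.3]
gripper_width: 0.443
grasp_force: 59.7
time: 17.1
tool_pos: [0.4809, 0.2144, 0.0603]
tool_rot: [0.001, 0.685, 0.729, 0.001]
contact_force: [0.3, -0.2, -1.1]
gripper_width: 0.449
grasp_force: 59.7
tool_pos: [0.48, 0.2143, 0.0571]
contact_force: [0.5, -0.7, -1.3]
```

```bash
python3 -m inch '[[[0,0,0.001],[0,0,0],0.4],[[0,0,0],[0,0,0],0.5],[[0,0,0],[0,0,0],0.6],[[0,0,0],[0,0,0],0.8],[[0,0,0],[0,0,0],1],[[0,0,0],[0,0,0],1],[[0,0,0],[0,0,0],1],[[0,0,-0.02],[0,0,0],1]]' && python3 -m inch '[[[0,0,-0.03],[0,0,0],1],[[0,0,-0.03],[0,0,0],1],[[0,0,-0.03],[0,0,-0.067],1],[[-0.03,0.01,0],[0,0,0],1],[[-0.03,0.01,0],[0,0,0],1],[[-0.03,0.01,0],[0,0,0],1],[[0,0,0],[0,0,0],1],[[0,0,0],[0,0,0],1]]'; python3 - <<'E'
from h import *
P=cloud('top',save('top','t2')[1]); p=cv2.imread('pics/t2.png'); hsv=cv2.cvtColor(p,cv2.COLOR_BGR2HSV)
X,Y,Z=P[...,0],P[...,1],P[...,2]
m=(X>.33)&(X<.5)&(Y<-.14)&(Y>-.36)
def rect(m,n): q=P[m][:,:2].astype(np.float32); print(n,len(q),cv2.minAreaRect(q))
rect(m&(Z<.015)&(Z>0)&(hsv[...,1]>50),'floor'); rect(m&(Z>.03)&(Z<.05)&(hsv[...,1]<45)&(hsv[...,2]>150),'rim')
rect((X>.4)&(X<.55)&(Y>.26)&(Y<.36)&(Z>.115)&(Z<.15),'mill'); rect((X>.4)&(X<.55)&(Y>.17)&(Y<.25)&(Z>.08)&(Z<.1),'shaker')
par=manip.camera_params('wrist'); p,d=save('wrist','w4'); P=cloud('wrist',d,par); hsv=cv2.cvtColor(cv2.imread('pics/w4.png'),cv2.COLOR_BGR2HSV)
m=(P[...,0]>.495)&(P[...,0]<.56)&(P[...,1]>.0)&(P[...,1]<.175)&(hsv[...,1]<60)&(hsv[...,2]>150)&(P[...,2]>.008)&(P[...,2]<.03)
q=P[m]; r=cv2.minAreaRect(q[:,:2].astype(np.float32)); print('spoon',m.sum(),r,q[:,1].min(),q[:,1].max())
for y in np.arange(.03,.165,.01):
    k=q[abs(q[:,1]-y)<.004]; 
    if len(k): print(round(y,3),k[:,0].min().round(4),k[:,0].max().round(4),np.median(k[:,2]).round(4))
print(rel([*r[0],.04]))
E
```

```text
time: 18.2
tool_pos: [0.4776, 0.2135, 0.0733]
tool_rot: [-0.002, 0.685, 0.729, -0.003]
contact_force: [0.2, 0.1, -0.2]
gripper_width: 1.001
grasp_force: 0.0
time: 19.0
tool_pos: [0.5213, 0.1286, 0.1659]
tool_rot: [-0.0, 0.661, 0.751, 0.0]
contact_force: [-0.4, 0.2, 0.2]
gripper_width: 0.999
grasp_force: 0.0
floor 2071 ((0.41743943095207214, -0.2504613399505615), (0.11332578957080841, 0.21690936386585236), 0.6592370271682739)
rim 569 ((0.41202986240386963, -0.2538352608680725), (0.09792038053274155, 0.177989661693573), 3.553414821624756)
mill 188 ((0.4777142107486725, 0.30951952934265137), (0.03973732143640518, 0.03741813078522682), 46.07802200317383)
shaker 15 ((0.4759448170661926, 0.22503933310508728), (0.017657648772001266, 0.00419384753331542), 15.769743919372559)
spoon 2771 ((0.5267796516418457, 0.09369891881942749), (0.029073547571897507, 0.13977472484111786), 10.228048324584961) 0.024013185341450867 0.16272480346144638
0.03 0.5286 0.5401 0.0144
0.04 0.5273 0.5404 0.016
0.05 0.5262 0.5381 0.0174
0.06 0.5256 0.5367 0.0189
0.07 0.5245 0.5343 0.0204
0.08 0.5238 0.5322 0.0217
0.09 0.5227 0.5301 0.0226
0.1 0.5215 0.5278 0.023
0.11 0.5201 0.5266 0.0225
0.12 0.5092 0.531 0.0192
0.13 0.5059 0.5338 0.0161
0.14 0.5047 0.5334 0.0147
0.15 0.5049 0.5313 0.0159
0.16 0.5076 0.5269 0.0188
[-0.0362  0.0013  0.1258]
```

View pics/w4.png

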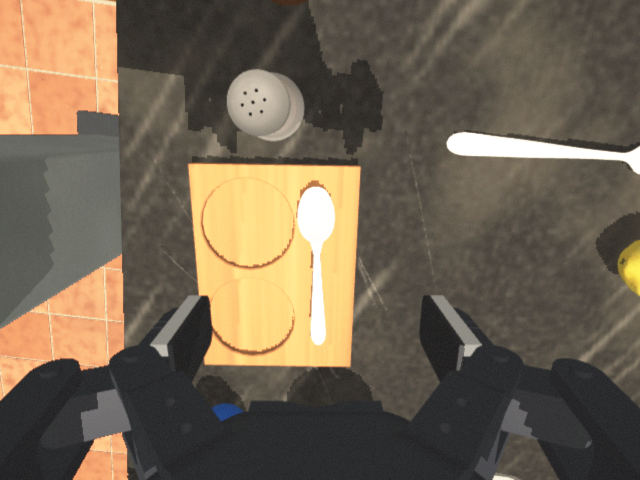

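View pics/t2.png

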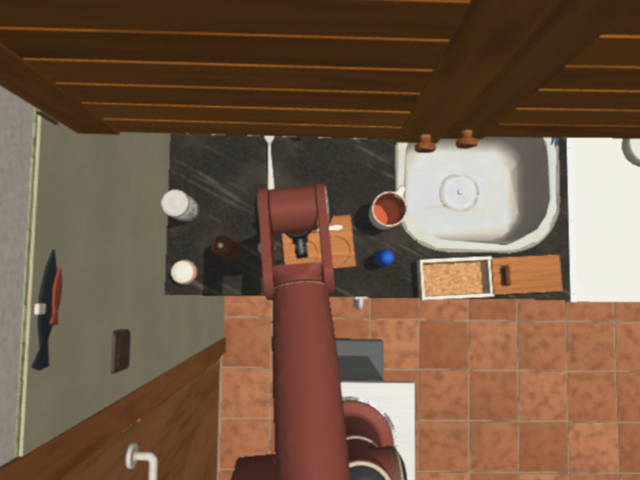

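The wrist view shows the spoon at (317,265) on the board's rear strip, both seats empty, and the shaker standing at (262,103). The top view shows the box open and empty, so I'll grasp the spoon at its neck.

```bash
python3 -m inch '[[[-0.036,0,0.02],[0,0,0],1],[[0,0,0.04],[0,0,0],0.8],[[0,0,0.035],[0,0,0],0.6],[[0,0,0.02],[0,0,0],0.6],[[0,0,0.01],[0,0,0],0.6],[[0,0,0],[0,0,0],0.4],[[0,0,0],[0,0,0],0.2],[[0,0,0],[0,0,0],0]]' && python3 -m inch '[[[0,0,0],[0,0,0],0],[[0,0,0],[0,0,0],0],[[0,0,0],[0,0,0],0],[[0,0,0],[0,0,0],0],[[0,0,0],[0,0,0],0],[[0,0,0],[0,0,0],0]]'
```

```text
time: 19.9
tool_pos: [0.5276, 0.0936, 0.0458]
tool_rot: [0.0, 0.66, 0.751, 0.0]
contact_force: [-4.2, 0.3, 20.7]
gripper_width: 0.113
grasp_force: 11.2
time: 20.5
tool_pos: [0.5312, 0.0937, 0.0481]
tool_rot: [0.004, 0.66, 0.751, 0.004]
contact_force: [-2.8, 0.6, 18.5]
gripper_width: 0.002
grasp_force: 9.4
```

```bash
python3 -m inch '[[[0,0,-0.01],[0,0,0],0],[[0,0,-0.03],[0,0,0],0.1],[[0,0,-0.04],[0,0,0],0.4],[[0.03,0,-0.04],[0,0,0],1],[[0,0,0],[0,0,0],1],[[0,0,0],[0,0,0],1],[[0,0,0],[0,0,0],1]]'; python3 - <<'E'
from h import *
par=manip.camera_params('wrist'); p,d=save('wrist','w5'); P=cloud('wrist',d,par); hsv=cv2.cvtColor(cv2.imread('pics/w5.png'),cv2.COLOR_BGR2HSV)
m=(P[...,0]>.48)&(P[...,0]<.58)&(P[...,1]>.0)&(P[...,1]<.175)&(hsv[...,1]<60)&(hsv[...,2]>150)&(P[...,2]>.008)&(P[...,2]<.04)
q=P[m]; r=cv2.minAreaRect(q[:,:2].astype(np.float32)); print('spoon',m.sum(),r,q[:,1].min(),q[:,1].max())
for y in np.arange(.03,.165,.01):
    k=q[abs(q[:,1]-y)<.004]; 
    if len(k): print(round(y,3),k[:,0].min().round(4),k[:,0].max().round(4),np.median(k[:,2]).round(4))
print(rel([*r[0],.05]),tool()[0])
E
```

```text
time: 21.2
tool_pos: [0.5215, 0.1227, 0.1605]
tool_rot: [-0.0, 0.66, 0.751, -0.0]
contact_force: [0.3, -0.4, -0.2]
gripper_width: 0.933
grasp_force: 0.0
spoon 2931 ((0.5279340744018555, 0.09387820214033127), (0.028941256925463676, 0.1397782266139984), 10.730415344238281) 0.024180016614094597 0.16304085406041177
0.03 0.5294 0.5411 0.0144
0.04 0.5279 0.5416 0.0159
0.05 0.5273 0.5392 0.0175
0.06 0.5262 0.537 0.019
0.07 0.5251 0.5355 0.0204
0.08 0.5245 0.5334 0.0215
0.09 0.5231 0.5312 0.0224
0.1 0.5226 0.529 0.0232
0.11 0.5199 0.5272 0.0227
0.12 0.5098 0.5317 0.0196
0.13 0.5066 0.5346 0.016
0.14 0.5049 0.534 0.0148
0.15 0.5056 0.532 0.0159
0.16 0.5083 0.528 0.019
[-0.0293  0.0033  0.1097] [0.52113435 0.12258588 0.15969845]
```

View pics/w5.png

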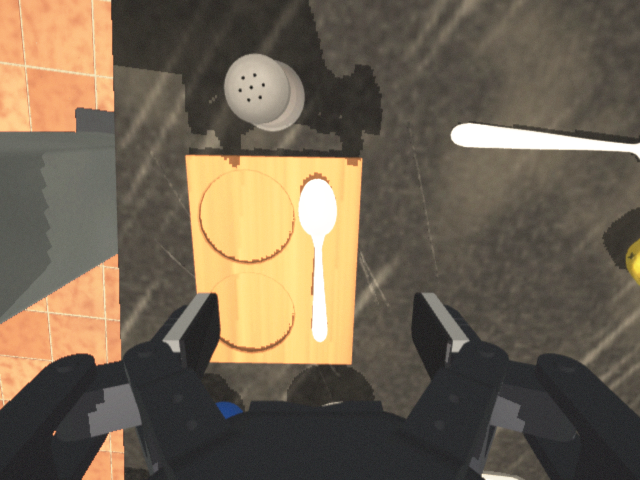

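Nothing stayed in the grip and the spoon is still in place. With the fingers shut, the tips reach about 36 mm ahead of the TCP, so they jammed on the board. I'll retry about 10 mm higher, on the wider handle just behind the neck.

```bash
python3 -m inch '[[[-0.048,0.002,0],[0,0,0],0.6],[[0,0,0.04],[0,0,0],0.4],[[0,0,0.035],[0,0,0],0.4],[[0,0,0.025],[0,0,0],0.4],[[0,0,0.009],[0,0,0],0.4],[[0,0,0],[0,0,0],0.3],[[0,0,0],[0,0,0],0.2],[[0,0,0],[0,0,0],0]]' && python3 -m inch '[[[0,0,0],[0,0,0],0],[[0,0,0],[0,0,0],0],[[0,0,0],[0,0,0],0],[[0,0,0],[0,0,0],0],[[0,0,0],[0,0,0],0],[[0,0,0],[0,0,0],0]]'
```

```text
time: 22.05
tool_pos: [0.5315, 0.0756, 0.0538]
tool_rot: [0.001, 0.66, 0.751, 0.001]
contact_force: [0.3, 0.0, 0.4]
gripper_width: 0.044
grasp_force: 0.0
time: 22.65
tool_pos: [0.5301, 0.0756, 0.052]
tool_rot: [-0.0, 0.66, 0.751, -0.0]
contact_force: [-0.4, -0.1, -0.1]
gripper_width: -0.002
grasp_force: 0.0
```

```bash
python3 - <<'E'
from h import *
par=manip.camera_params('wrist'); p,d=save('wrist','w6'); P=cloud('wrist',d,par); t,r=tool()
q=r.inv().apply((P.reshape(-1,3)-t)).reshape(480,640,3)
m=(abs(q[...,1])<.04)&(abs(q[...,0])<.03)&(q[...,2]>-.04)&(q[...,2]<.06)
for u in (250,280,300,310,318,326,340,360,390):
    print(u,[(v,q[v,u].round(3).tolist()) for v in range(300,470,12)][:9])
E
```

```text
250 [(300, [-0.009, -0.034, 0.046]), (312, [-0.016, -0.034, 0.045]), (324, [-0.022, -0.034, 0.044]), (336, [-0.03, -0.035, 0.045]), (348, [0.008, -0.021, -0.022]), (360, [0.008, -0.02, -0.028]), (372, [0.018, -0.016, -0.047]), (384, [0.018, -0.015, -0.051]), (396, [0.017, -0.015, -0.054])]
280 [(300, [-0.007, -0.018, 0.04]), (312, [0.008, -0.014, 0.002]), (324, [0.013, -0.012, -0.017]), (336, [0.013, -0.011, -0.024]), (348, [0.012, -0.011, -0.029]), (360, [0.018, -0.009, -0.042]), (372, [0.017, -0.009, -0.046]), (384, [0.017, -0.009, -0.05]), (396, [0.018, -0.008, -0.055])]
300 [(300, [0.012, -0.006, 0.003]), (312, [0.011, -0.006, -0.006]), (324, [0.013, -0.006, -0.016]), (336, [0.013, -0.005, -0.023]), (348, [0.013, -0.005, -0.029]), (360, [0.017, -0.005, -0.041]), (372, [0.014, -0.005, -0.041]), (384, [0.01, -0.005, -0.042]), (396, [0.007, -0.005, -0.042])]
310 [(300, [0.011, -0.003, 0.004]), (312, [0.012, -0.003, -0.006]), (324, [0.011, -0.002, -0.013]), (336, [0.007, -0.002, -0.015]), (348, [0.006, -0.002, -0.02]), (360, [0.003, -0.002, -0.021]), (372, [-0.002, -0.002, -0.021]), 
[... 756 characters left out ...]
, 0.006, -0.029]), (360, [0.018, 0.005, -0.042]), (372, [0.017, 0.005, -0.046]), (384, [0.018, 0.005, -0.051]), (396, [0.018, 0.005, -0.055])]
360 [(300, [-0.007, 0.021, 0.04]), (312, [-0.013, 0.021, 0.041]), (324, [-0.02, 0.022, 0.04]), (336, [0.013, 0.013, -0.024]), (348, [0.013, 0.012, -0.029]), (360, [0.018, 0.01, -0.043]), (372, [0.017, 0.01, -0.045]), (384, [0.016, 0.01, -0.048]), (396, [0.017, 0.009, -0.054])]
390 [(300, [-0.013, 0.039, 0.053]), (312, [-0.02, 0.039, 0.052]), (324, [-0.027, 0.04, 0.053]), (336, [0.012, 0.022, -0.023]), (348, [0.013, 0.021, -0.029]), (360, [0.009, 0.021, -0.03]), (372, [0.006, 0.021, -0.031]), (384, [0.017, 0.016, -0.05]), (396, [0.017, 0.015, -0.054])]
```

View pics/w6.png

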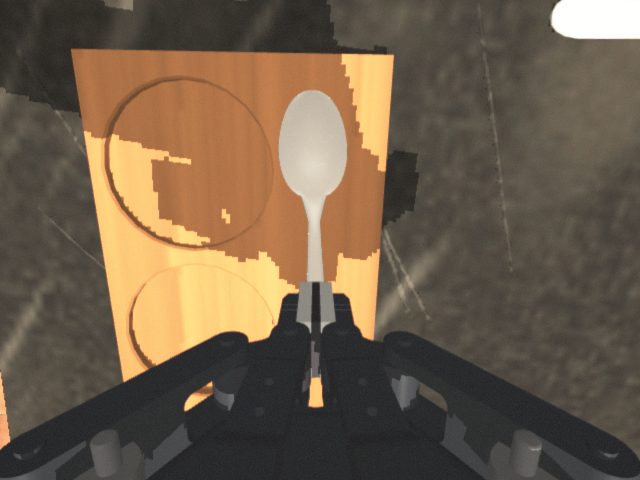

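The handle is centred between the pads (315,240 to 315,290), but the shut tips are only 25 mm ahead of the TCP and so closed above the spoon. In the first try they rode up on top of the neck. I'll go lower, with the tips just above the board.

```bash
python3 -m inch '[[[0,0,-0.02],[0,0,0],0],[[0.0145,-0.001,0],[0,0,0],0.4],[[0,0,0],[0,0,0],0.4],[[0,0,0.02],[0,0,0],0.4],[[0,0,0.01],[0,0,0],0.4],[[0,0,0.003],[0,0,0],0.4],[[0,0,0],[0,0,0],0.4]]' && python3 -m inch '[[[0,0,0],[0,0,0],0.2],[[0,0,0],[0,0,0],0.1],[[0,0,0],[0,0,0],0.1]]'
```

```text
time: 23.4
tool_pos: [0.5264, 0.0899, 0.0378]
tool_rot: [-0.001, 0.66, 0.751, -0.001]
contact_force: [-0.7, -0.1, 0.3]
gripper_width: 0.397
grasp_force: 0.0
time: 23.7
tool_pos: [0.5278, 0.0898, 0.0396]
tool_rot: [0.0, 0.66, 0.751, 0.0]
contact_force: [0.3, 0.2, -0.5]
gripper_width: 0.206
grasp_force: 58.4
```

```bash
python3 -m inch '[[[0,0,0],[0,0,0],0.1],[[0,0,0],[0,0,0],0],[[0,0,0],[0,0,0],0],[[0,0,0],[0,0,0],0],[[0,0,0],[0,0,0],0]]'
```

```text
time: 24.2
tool_pos: [0.5277, 0.0898, 0.0395]
tool_rot: [0.0, 0.66, 0.751, 0.0]
contact_force: [-0.1, -1.0, 3.5]
gripper_width: 0.208
grasp_force: 58.8
```

```bash
python3 -m inch '[[[0,0,-0.01],[0,0,0],0],[[0,0,-0.03],[0,0,0],0],[[0,0,-0.04],[0,0,0],0],[[0,0,-0.04],[0,0,0],0],[[0,0,0],[0,0,0],0],[[0,0,0],[0,0,0],0]]'; python3 - <<'E'
from h import *
par=manip.camera_params('wrist'); p,d=save('wrist','w7'); P=cloud('wrist',d,par); t,r=tool(); print(t)
q=r.inv().apply((P.reshape(-1,3)-t)).reshape(480,640,3)
hsv=cv2.cvtColor(cv2.imread('pics/w7.png'),cv2.COLOR_BGR2HSV)
m=(abs(q[...,1])<.03)&(q[...,0]>.012)&(q[...,0]<.12)&(q[...,2]>0)&(q[...,2]<.06)&(hsv[...,1]<80)
k=q[m]; print(m.sum(),k.min(0).round(3),k.max(0).round(3))
for x in np.arange(.015,.1,.01):
    s=k[abs(k[:,0]-x)<.004]
    if len(s): print(x.round(3),s[:,1].min().round(4),s[:,1].max().round(4),np.median(s[:,2]).round(4))
E
```

```text
time: 24.8
tool_pos: [0.5279, 0.0899, 0.1606]
tool_rot: [0.001, 0.66, 0.751, 0.001]
contact_force: [-0.1, 0.1, -1.0]
gripper_width: 0.209
grasp_force: 58.6
[0.52686103 0.08983255 0.15875627]
7106 [ 0.012 -0.014  0.   ] [0.073 0.015 0.026]
0.015 -0.0139 0.0155 0.0144
0.025 -0.0042 0.0043 0.0161
0.035 -0.0122 0.0119 0.0199
0.045 -0.014 0.0138 0.0225
0.055 -0.0143 0.0137 0.0227
0.065 -0.0124 0.0121 0.0204
0.075 -0.0069 0.0062 0.018
```

View pics/w7.png

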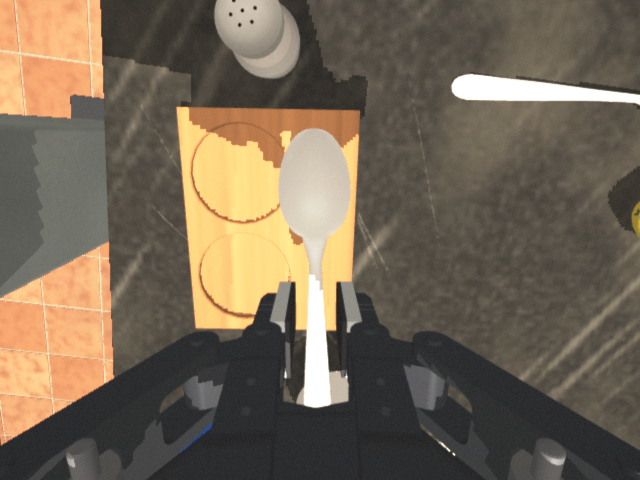

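The spoon is held along the tool axis, with its bowl at (315,185) and its tip about 73 mm ahead, so its middle is about 4 mm ahead of the TCP. I'll carry it to the box.

```bash
python3 -m inch '[[[-0.041,-0.0198,0],[0,0,0],0],[[-0.041,-0.0198,0],[0,0,0],0],[[-0.041,-0.0198,0],[0,0,0],0],[[-0.041,-0.0198,0],[0,0,0],0],[[-0.041,-0.0198,0],[0,0,0],0],[[-0.041,-0.0198,0],[0,0,0],0],[[-0.041,-0.0198,0],[0,0,0],0],[[-0.041,-0.0198,0],[0,0,0],0]]' |head -2 && python3 -m inch '[[[0,0,0],[0,0,0.067],0],[[0,0,0.03],[0,0,0],0],[[0,0,0.03],[0,0,0],0],[[0,0,0],[0,0,0],0],[[0,0,0],[0,0,0],0]]'; python3 - <<'E'
from h import *
print(rel([.4122,-.258,.035]))
E
```

```text
time: 25.65
tool_pos: [0.4104, -0.2565, 0.1567]
time: 26.15
tool_pos: [0.4113, -0.2548, 0.0974]
tool_rot: [-0.002, 0.685, 0.729, -0.0]
contact_force: [1.0, -0.2, 0.9]
gripper_width: 0.206
grasp_force: 58.6
[-0.0034  0.0008  0.0624]
```

```bash
python3 -m inch '[[[-0.0034,0.001,0.025],[0,0,0],0],[[0,0,0.02],[0,0,0],0],[[0,0,0.01],[0,0,0],0],[[0,0,0.004],[0,0,0],0],[[0,0,0],[0,0,0],0],[[0,0,0],[0,0,0],0]]' && python3 -m inch '[[[0,0,0.002],[0,0,0],0],[[0,0,0.001],[0,0,0],0],[[0,0,0],[0,0,0],0]]' | grep -E "pos|contact"
```

```text
time: 26.75
tool_pos: [0.4144, -0.2597, 0.0413]
tool_rot: [0.001, 0.685, 0.729, 0.0]
contact_force: [-0.4, -0.4, -0.8]
gripper_width: 0.205
grasp_force: 58.6
tool_pos: [0.4137, -0.2592, 0.0372]
contact_force: [1.0, -0.1, -0.3]
```

```bash
python3 -m inch '[[[0,0,0.002],[0,0,0],0],[[0,0,0.001],[0,0,0],0],[[0,0,0],[0,0,0],0],[[0,0,0],[0,0,0],0]]' | grep -E "pos|contact"; python3 -m inch '[[[0,0,0],[0,0,0],0.25],[[0,0,0],[0,0,0],0.3],[[0,0,0],[0,0,0],0.35],[[0,0,0],[0,0,0],0.4],[[0,0,0],[0,0,0],0.4],[[0,0,-0.02],[0,0,0],0.4],[[0,0,-0.03],[0,0,0],0.4],[[0,0,-0.04],[0,0,0],0.4]]'; python3 -m inch '[[[-0.02,0,-0.02],[0,0,0],1],[[-0.03,0,0],[0,0,0],1],[[-0.04,0,0],[0,0,0],1],[[0,0,0],[0,0,0],1],[[0,0,0],[0,0,0],1]]'; python3 - <<'E'
from h import *
par=manip.camera_params('wrist'); p,d=save('wrist','w8'); P=cloud('wrist',d,par); X,Y,Z=P[...,0],P[...,1],P[...,2]
m=(Z>.052)&(Z<.064)&(Y<-.3)&(Y>-.45)&(X>.37)&(X<.47); print('bar',m.sum(),cv2.minAreaRect(P[m][:,:2].astype(np.float32)) if m.sum()>5 else '')
hsv=cv2.cvtColor(cv2.imread('pics/w8.png'),cv2.COLOR_BGR2HSV)
m=(hsv[...,1]<50)&(Z>.007)&(Z<.03)&(X>.375)&(X<.45)&(Y>-.334)&(Y<-.175); print('spoon',m.sum(),cv2.minAreaRect(P[m][:,:2].astype(np.float32)),np.percentile(Z[m],[5,50,95]))
print(tool()[0])
E
```

```text
tool_pos: [0.4136, -0.2591, 0.0339]
contact_force: [0.6, 0.1, -0.4]
time: 28.25
tool_pos: [0.4123, -0.2581, 0.123]
tool_rot: [-0.002, 0.685, 0.729, -0.0]
contact_force: [0.3, -1.0, -0.0]
gripper_width: 0.404
grasp_force: 0.0
time: 28.75
tool_pos: [0.419, -0.3493, 0.1437]
tool_rot: [-0.001, 0.685, 0.728, 0.0]
contact_force: [0.2, 1.2, -0.4]
gripper_width: 0.999
grasp_force: 0.0
bar 1303 ((0.4180174171924591, -0.3734516501426697), (0.043446049094200134, 0.012548759579658508), 3.4719717502593994)
spoon 4021 ((0.42471811175346375, -0.26581430435180664), (0.0543658621609211, 0.13846643269062042), 2.7429120540618896) [0.00775539 0.01160351 0.01841643]
[ 0.41893596 -0.34850058  0.14352205]
```

View pics/w8.png

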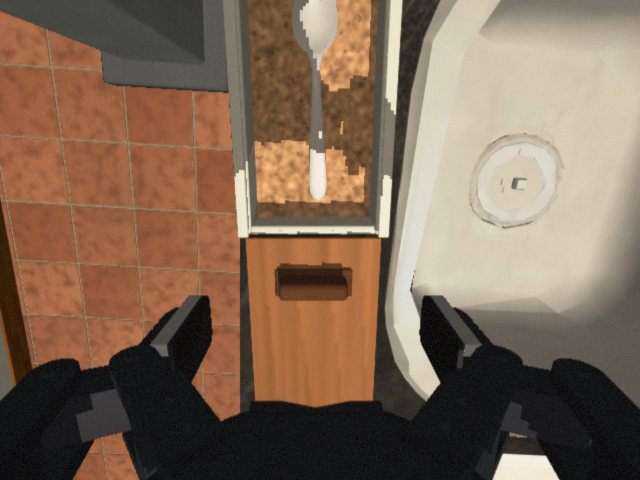

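The spoon lies lengthwise on the cork floor, with its bowl at (315,20) and handle end at (318,195). The bar is at (314,283). I'll grip the bar and slide the cover shut.

```bash
python3 -m inch '[[[-0.025,-0.001,0.02],[0,0,0],1],[[0,0,0.03],[0,0,0],1],[[0,0,0.024],[0,0,0],1],[[0,0,0],[0,0,0],0.4],[[0,0,0],[0,0,0],0.4],[[0,0,0],[0,0,0],0.4],[[0,0,0],[0,0,0],0.4],[[0,0,0],[0,0,0],0.4]]' && python3 -m inch '[[[0,0,0],[0,0,0],0.4],[[0,0,0],[0,0,0],0.4],[[0.02,0,0],[0,0,0],0.4],[[0.02,0,0],[0,0,0],0.4],[[0.02,0,0],[0,0,0],0.4],[[0.02,0,0],[0,0,0],0.4],[[0.02,0,0],[0,0,0],0.4],[[0.02,0,0],[0,0,0],0.4]]' && python3 -m inch '[[[0.02,0,0],[0,0,0],0.4],[[0.015,0,0],[0,0,0],0.4],[[0.01,0,0],[0,0,0],0.4],[[0.002,0,0],[0,0,0],0.4],[[0,0,0],[0,0,0],0.4],[[0,0,0],[0,0,0],0.4]]'
```

```text
time: 29.6
tool_pos: [0.419, -0.3742, 0.0724]
tool_rot: [-0.001, 0.684, 0.729, -0.001]
contact_force: [-6.4, 2.5, 6.4]
gripper_width: 0.489
grasp_force: 60.4
time: 30.4
tool_pos: [0.4116, -0.2549, 0.0724]
tool_rot: [0.0, 0.684, 0.729, -0.002]
contact_force: [-7.6, -2.2, 6.9]
gripper_width: 0.485
grasp_force: 63.9
time: 31.0
tool_pos: [0.4087, -0.2078, 0.0723]
tool_rot: [-0.0, 0.684, 0.729, -0.002]
contact_force: [-8.7, 0.4, 9.4]
gripper_width: 0.487
grasp_force: 64.2
```

```bash
python3 -m inch '[[[0.002,0,0],[0,0,0],0.4],[[0.002,0,0],[0,0,0],0.4],[[0,0,0],[0,0,0],0.4]]' | grep -E "pos|contact"; python3 -m inch '[[[0.002,0,0],[0,0,0],0.4],[[0.001,0,0],[0,0,0],0.4],[[0,0,0],[0,0,0],0.4]]' | grep -E "pos|contact"
```

```text
tool_pos: [0.4085, -0.2044, 0.0724]
contact_force: [-8.3, -1.7, 7.2]
tool_pos: [0.4085, -0.2041, 0.0725]
contact_force: [-7.2, -13.2, 0.2]
```

```bash
python3 -m inch '[[[-0.002,0,0],[0,0,0],0.5],[[0,0,0],[0,0,0],0.7],[[0,0,0],[0,0,0],1],[[0,0,0],[0,0,0],1],[[0,0,0],[0,0,0],1],[[0,0,-0.02],[0,0,0],1],[[0,0,-0.045],[0,0,0],1],[[0,0,-0.045],[0,0,0],1]]' | head -2; python3 -m inch '[[[0,0,-0.04],[0,0,0],1],[[0.041,0.0095,0],[0,0,0],1],[[0.041,0.0095,0],[0,0,0],1],[[0.041,0.0095,0],[0,0,0],1],[[0.041,0.0095,0],[0,0,0],1],[[0.041,0.0095,0],[0,0,0],1],[[0.041,0.0095,0],[0,0,0],1],[[0.041,0.0095,0],[0,0,0],1]]' |head -2;  python3 -m inch '[[[0.041,0.0095,0],[0,0,0],1],[[0.041,0.0095,0],[0,0,0],1],[[0.02,0.005,0],[0,0,0],1],[[0,0,0],[0,0,0],1],[[0,0,0],[0,0,0],1]]'; python3 - <<'E'
from h import *
par=manip.camera_params('wrist'); p,d=save('wrist','w9'); P=cloud('wrist',d,par); X,Y,Z=P[...,0],P[...,1],P[...,2]
for n,m in dict(shaker=(Z>.074)&(Z<.094)&(Y>.16)&(Y<.25),mill=(Z>.1)&(Z<.119)&(Y>.26)&(Y<.36)).items():
    m&=(X>.42)&(X<.53); q=P[m][:,:2].astype(np.float32); print(n,len(q),cv2.minAreaRect(q),cv2.minEnclosingCircle(q))
P=cloud('top',save('top','t3')[1]); X,Y,Z=P[...,0],P[...,1],P[...,2]
m=(Z>.052)&(X>.36)&(X<.46)&(Y<-.16)&(Y>-.4)&(Z<.07); print('bar',cv2.minAreaRect(P[m][:,:2].astype(np.float32)))
print(rel([.479,.2143,.058]))
E
```

```text
time: 32.4
tool_pos: [0.4084, -0.2015, 0.1802]
time: 33.2
tool_pos: [0.4577, 0.0903, 0.2202]
time: 33.7
tool_pos: [0.4751, 0.1916, 0.2198]
tool_rot: [-0.0, 0.684, 0.729, -0.0]
contact_force: [0.1, -0.3, -0.3]
gripper_width: 0.999
grasp_force: 0.0
shaker 1644 ((0.4772372841835022, 0.2123638540506363), (0.03367927297949791, 0.03411874175071716), 4.717101097106934) ((0.47727400064468384, 0.21217702329158783), 0.017365965992212296)
mill 5639 ((0.47766393423080444, 0.309556782245636), (0.04962015897035599, 0.04895814508199692), 17.282386779785156) ((0.47759947180747986, 0.3101256787776947), 0.02516034059226513)
bar ((0.40865015983581543, -0.2020626813173294), (0.040994614362716675, 0.0129040302708745), 0.882609486579895)
[0.0234 0.0053 0.1619]
```

View pics/w9.png

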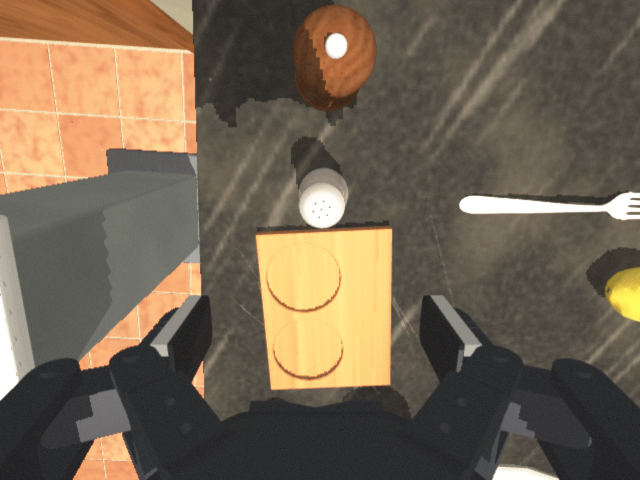

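Mill (335,55) and shaker (322,200) both stand upright on the worktop, both seats are empty, and the cover is shut. I'll put the shaker back first.

```bash
python3 -m inch '[[[0.0215,0.0035,0.0],[0,0,0],1],[[0,0,0.045],[0,0,0],1],[[0,0,0.045],[0,0,0],1],[[0,0,0.04],[0,0,0],1],[[0,0,0.025],[0,0,0],1],[[0,0,0.0095],[0,0,0],1],[[0,0,0],[0,0,0],0.4],[[0,0,0],[0,0,0],0.4]]' && python3 -m inch '[[[0,0,0],[0,0,0],0.4],[[0,0,0],[0,0,0],0.4],[[0,0,0],[0,0,0],0.4],[[0,0,0],[0,0,0],0.4],[[0,0,0],[0,0,0],0.4],[[0,0,0],[0,0,0],0.4]]' &&  python3 -m inch '[[[0,0,-0.01],[0,0,0],0.4],[[0,0,-0.02],[0,0,0],0.4],[[0,0,-0.02],[0,0,0],0.4],[[0,0,-0.02],[0,0,0],0.4],[[0,0,0],[0,0,0],0.4],[[0,0,0],[0,0,0],0.4]]'; python3 -c "
from h import *
print(rel([.472,.043,.075]))"
```

```text
time: 34.6
tool_pos: [0.4788, 0.213, 0.0572]
tool_rot: [0.001, 0.685, 0.728, 0.001]
contact_force: [0.9, 0.5, 0.1]
gripper_width: 0.692
grasp_force: 0.0
time: 35.2
tool_pos: [0.4796, 0.2137, 0.0584]
tool_rot: [0.001, 0.685, 0.729, 0.002]
contact_force: [-0.1, -0.6, 6.2]
gripper_width: 0.441
grasp_force: 59.5
time: 35.8
tool_pos: [0.4777, 0.2133, 0.126]
tool_rot: [0.0, 0.685, 0.729, 0.001]
contact_force: [-0.4, -0.0, -0.5]
gripper_width: 0.44
grasp_force: 59.6
[-0.1696 -0.0163  0.0509]
```

```bash
python3 -m inch '[[[-0.034,-0.0032,0],[0,0,0],0.4],[[-0.034,-0.0032,0],[0,0,0],0.4],[[-0.034,-0.0032,0],[0,0,0],0.4],[[-0.034,-0.0032,0],[0,0,0],0.4],[[-0.034,-0.0033,0],[0,0,0],0.4],[[0,0,0],[0,0,0],0.4],[[0,0,0.03],[0,0,0],0.4],[[0,0,0.015],[0,0,0],0.4]]' |head -2 && python3 -m inch '[[[0,0,0.009],[0,0,0],0.4],[[0,0,0.003],[0,0,0],0.4],[[0,0,0.001],[0,0,0],0.4],[[0,0,0],[0,0,0],0.4],[[0,0,0],[0,0,0],0.4]]' && python3 -m inch '[[[0,0,0.001],[0,0,0],0.4],[[0,0,0.001],[0,0,0],0.4],[[0,0,0],[0,0,0],0.4]]' | grep -E "pos|contact"
```

```text
time: 36.6
tool_pos: [0.4703, 0.0429, 0.0777]
time: 37.1
tool_pos: [0.4727, 0.0427, 0.0684]
tool_rot: [0.001, 0.685, 0.729, 0.001]
contact_force: [0.5, 0.4, -0.4]
gripper_width: 0.445
grasp_force: 59.6
tool_pos: [0.472, 0.0425, 0.0655]
contact_force: [0.1, 0.2, -0.8]
```

```bash
python3 -m inch '[[[0,0,0.0015],[0,0,0],0.4],[[0,0,0],[0,0,0],0.5],[[0,0,0],[0,0,0],0.6],[[0,0,0],[0,0,0],0.8],[[0,0,0],[0,0,0],1],[[0,0,0],[0,0,0],1],[[0,0,-0.02],[0,0,0],1],[[0,0,-0.045],[0,0,0],1]]' | head -2; python3 -m inch '[[[0,0,-0.045],[0,0,0],1],[[0.03,0.003,-0.03],[0,0,0],1],[[0.04,0.003,-0.015],[0,0,0],1],[[0.04,0.003,0],[0,0,0],1],[[0.04,0.003,0],[0,0,0],1],[[0.04,0.003,0],[0,0,0],1],[[0.04,0.003,0],[0,0,0],1],[[0.036,0.003,0],[0,0,0],1]]' |head -2; python3 -m inch '[[[0,0,0],[0,0,0],1],[[0,0,0],[0,0,0],1]]' | head -2; python3 - <<'E'
from h import *
print(rel([.4777,.3098,.111]))
P=cloud('top',save('top','t4')[1]); X,Y,Z=P[...,0],P[...,1],P[...,2]
m=(Z>.08)&(Z<.1)&(X>.43)&(X<.51)&(Y>0)&(Y<.085); print('shaker',cv2.minAreaRect(P[m][:,:2].astype(np.float32)),Z[m].max())
E
```

```text
time: 38.2
tool_pos: [0.4685, 0.0427, 0.1253]
time: 39.0
tool_pos: [0.4761, 0.3112, 0.2189]
time: 39.2
tool_pos: [0.4762, 0.3097, 0.2186]
[1.000e-04 1.600e-03 1.076e-01]
shaker ((0.47012972831726074, 0.041601378470659256), (0.033426690846681595, 0.030818531289696693), 1.0217355489730835) 0.09951480374936278
```

```bash
python3 -m inch '[[[0,0.0015,0.04],[0,0,0],1],[[0,0,0.035],[0,0,0],1],[[0,0,0.022],[0,0,0],1],[[0,0,0.01],[0,0,0],1],[[0,0,0],[0,0,0],1],[[0,0,0],[0,0,0],0.4],[[0,0,0],[0,0,0],0.4],[[0,0,0],[0,0,0],0.4]]' |head -2 && python3 -m inch '[[[0,0,0],[0,0,0],0.4],[[0,0,0],[0,0,0],0.4],[[0,0,0],[0,0,0],0.4],[[0,0,0],[0,0,0],0.4],[[0,0,0],[0,0,0],0.4]]' &&  python3 -m inch '[[[0,0,-0.01],[0,0,0],0.4],[[0,0,-0.02],[0,0,0],0.4],[[0,0,-0.02],[0,0,0],0.4],[[0,0,-0.02],[0,0,0],0.4],[[0,0,0],[0,0,0],0.4],[[0,0,0],[0,0,0],0.4]]'; python3 -c "
from h import *
print(rel([.4662,.1238,.125]))"
```

```text
time: 40.05
tool_pos: [0.4792, 0.3099, 0.1145]
time: 40.55
tool_pos: [0.4793, 0.31, 0.1145]
tool_rot: [0.001, 0.685, 0.729, 0.002]
contact_force: [-1.2, -1.3, 6.3]
gripper_width: 0.531
grasp_force: 61.7
time: 41.15
tool_pos: [0.4778, 0.3094, 0.182]
tool_rot: [0.0, 0.685, 0.729, 0.0]
contact_force: [-0.9, 1.6, -1.9]
gripper_width: 0.531
grasp_force: 62.2
[-0.1845 -0.0232  0.057 ]
```

```bash
python3 -m inch '[[[-0.031,-0.0039,0],[0,0,0],0.4],[[-0.031,-0.0039,0],[0,0,0],0.4],[[-0.031,-0.0039,0],[0,0,0],0.4],[[-0.031,-0.0039,0],[0,0,0],0.4],[[-0.031,-0.0039,0],[0,0,0],0.4],[[-0.0295,-0.0037,0],[0,0,0],0.4],[[0,0,0],[0,0,0],0.4],[[0,0,0.025],[0,0,0],0.4]]' |head -2 && python3 -m inch '[[[0,0,0.02],[0,0,0],0.4],[[0,0,0.009],[0,0,0],0.4],[[0,0,0.002],[0,0,0],0.4],[[0,0,0],[0,0,0],0.4],[[0,0,0],[0,0,0],0.4]]' && python3 -m inch '[[[0,0,0.0015],[0,0,0],0.4],[[0,0,0.0015],[0,0,0],0.4],[[0,0,0],[0,0,0],0.4]]' | grep -E "pos|contact"
```

```text
time: 41.95
tool_pos: [0.4681, 0.1236, 0.159]
time: 42.45
tool_pos: [0.4669, 0.1241, 0.127]
tool_rot: [0.001, 0.685, 0.729, 0.001]
contact_force: [-0.1, -0.6, -2.1]
gripper_width: 0.531
grasp_force: 62.3
tool_pos: [0.4663, 0.1238, 0.1232]
contact_force: [0.8, 0.3, -1.8]
```

```bash
python3 -m inch '[[[0,0,0.001],[0,0,0],0.4],[[0,0,0.001],[0,0,0],0.4],[[0,0,0],[0,0,0],0.4]]' | grep -E "pos|contact"; python3 -m inch '[[[0,0,0],[0,0,0],0.5],[[0,0,0],[0,0,0],0.6],[[0,0,0],[0,0,0],0.8],[[0,0,0],[0,0,0],1],[[0,0,0],[0,0,0],1],[[0,0,0],[0,0,0],1],[[0,0,-0.02],[0,0,0],1],[[0,0,-0.04],[0,0,0],1]]' | head -2; python3 -m inch '[[[0,0,-0.045],[0,0,0],1],[[-0.03,0,-0.03],[0,0,0],1],[[-0.045,0,0],[0,0,0],1],[[-0.045,0,0],[0,0,0],1],[[-0.045,0,0],[0,0,0],1],[[-0.045,0,0],[0,0,0],1],[[-0.045,0,0],[0,0,0],1],[[-0.045,0,0],[0,0,0],1]]' | head -2; python3 -m inch '[[[0,0,0],[0,0,0],1],[[0,0,0],[0,0,0],1]]' | head -2;  python3 - <<'E'
from h import *
P=cloud('top',save('top','t5')[1]); X,Y,Z=P[...,0],P[...,1],P[...,2]
for n,m in dict(shaker=(Z>.08)&(Y<.085)&(Y>0)&(Z<.15),mill=(Z>.115)&(Y>.085)&(Y<.18)&(Z<.15)).items():
    m&=(X>.42)&(X<.52); print(n,cv2.minAreaRect(P[m][:,:2].astype(np.float32)),np.median(Z[m]))
save('scene','s5')
E
```

```text
tool_pos: [0.4665, 0.1238, 0.1217]
contact_force: [-1.5, -0.8, 1.8]
time: 43.85
tool_pos: [0.4636, 0.1235, 0.1777]
time: 44.65
tool_pos: [0.4846, -0.1775, 0.2561]
time: 44.85
tool_pos: [0.4846, -0.1763, 0.2557]
shaker ((0.4700711965560913, 0.041495248675346375), (0.031117822974920273, 0.03293130174279213), 89.61505126953125) 0.09253091363039491
mill ((0.4647482633590698, 0.12441834807395935), (0.046289462596178055, 0.046180788427591324), 0.954390823841095) 0.12234193804375187
```

View pics/s5.png

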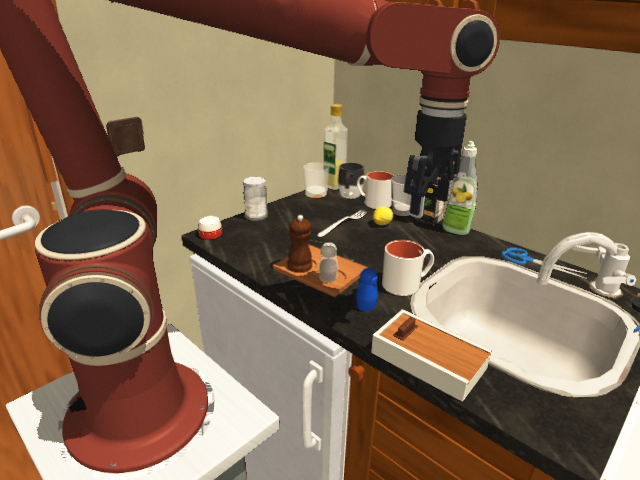

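The mill (300,247) and shaker (328,264) are back upright in their own seats, at the same heights and positions as at the start. The cover is shut with its bar at (405,327), the bystanders haven't moved, and the arm is clear.

```bash
python3 -c "
from plant import manip
print(manip.job_done())"
```

```text
the job is handed in; nothing more can be done
None
```

I've handed the job in, with no verdict returned: the spoon is flat in the shut box, the mill and shaker are upright in the seats they came from, and the sugar jar, timer and mug were left alone.

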